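# Interleave and stack the cartridge trays

## Robot

A 6-joint arm with a two-finger parallel gripper is mounted at the origin on the work surface. World frame = base frame: x ahead of the robot, y to its left, z up, the work surface at z = 0. Lengths are in m, angles in rad, forces in N, time in s.
With the tool pointing down it reaches from about 0.375 to 0.975 m from the base axis. Payload 3.8 kg.
Tool frame: the origin (TCP) lies at the very end of the fingers, on their centre line; the grasp point (between the pads) lies bot.hold_point_z behind it (bot.hold_point_z is the distance from the TCP to the grasp point, in m); z points along the fingers, y is the line along which they close (so a half turn about z gives the same grasp; the last joint's range is limited). The gripper opens to 85 mm and grips with 20 to 120 N. Pads are 22 mm wide; open, the fingers measure 114 mm over their backs; the gripper's body (76 mm by 85 mm) begins 54 mm behind the grasp point. The pads swing forward as they close: fully open they stand 13 mm farther back than shut.
Start: joints at [-1.195, 0.264, 1.604, -0, 1.274, -0.037], TCP at [0.271, -0.618, 0.231] pointing down, gripper open.
Joint ranges: [-2.63, 2.63], [-0.94, 2.18], [0.31, 2.57], [-1.31, 4.45], [0, 2.66], [-2.55, 2.55]. Speed limits (rad/s): [2.57, 2.57, 3.14, 3.14, 3.14, 3.14].

## Interface

Orientations are given as a rotation vector (axis times angle).
In Python, from workcell import bot, ticket, read_camera, camera_info gives the robot as it stands (bot), with the cameras as plain functions and the job (ticket).
- The arm moves only by the shell command python3 jog.py 'ROWS' [OPENING] [FORCE]. ROWS is a JSON list of rows, 1 to 5 of them, each of 4 numbers: dx, dy, dz in m, then a turn about the tool's z in rad; each row shifts and turns the commanded pose from where the row before left it, along the tool's axes as they then stand; what a row does not reach is not made up. A row lasts 1/8 s, in which the tool goes at most 0.0625 m and 0.188 rad, less where a joint would pass 70% of its speed; a pose out of reach is approached as far as the arm can. OPENING is the opening from 0.0 (shut) to 1.0 (fully open), set as the command begins (- or left out keeps the last). The fingers move at their own pace and stop on an object; FORCE is the grip in N (left out, the last holds). Time passes only in rows, so rows that do not move let the fingers close. It prints the time, the measured TCP pose, the force, the opening and the grip force at its end.
- bot.read_state(): the state, without advancing time (a new reading comes with each control period).
- read_camera(name): name is "scene" or "top" or "wrist"; returns the picture (400x640x3 uint8, red, green, blue); there is no depth.
- camera_info(name): a dict with "intrinsics" (3x3 intrinsics, pixels), "k1" (the pictures are not rectified: a ray, as slopes to the right and down, at radius r is drawn at 1 + k1 r^2 times it, then the intrinsics apply), "extrinsics" (4x4, takes a point from camera to world coordinates). Camera axes: x right, y down, z forward; pixel columns grow to the right and rows downward; lengths in m; the calibration is good to about 2 mm. A picture is of the moment at which its call begins: read the wrist's pose just before it. camera_info takes no time and is no camera call; for the wrist camera it gives the pose at the moment of the call.
- ticket.finish_job(): hands the job in; it is judged then, once.
The state is a dict: "time": time; "q": joint angles; "joint_vel": joint speeds; "joint_torque": joint torques, N m; "tool_pos": TCP position; "tcp_rot": TCP orientation; "wrist_force": force on the tool from outside, world axes, zero at the start; "torque": the same for the moment, N m; "width": opening from 0.0 (shut) to 1.0 (fully open); "grip_force": force on a finger pad.
Only numpy, scipy, OpenCV 4.12 (cv2) and the standard library are available. Lean on these libraries where they do the work, as an engineer would, in place of code of your own. Each camera call takes 0.05 s, during which the arm holds its last target. There are 200 camera calls.

## Task

Take the solid separator sheet (not the open frame) from the sloping stand and lay it flat, centred and square, on the cartridge tray that sits in the metal cradle; let go of it, then set the second cartridge tray, upright, on top of the sheet, centred and in line with the tray below. Set things down gently rather than letting them fall, keep the second tray roughly level, leave the lower tray in its cradle and the open frame on its stand, and do not push the other things on the bench about.

Things in the scene. Friction and masses are not known exactly. Their poses are not given: they have to be found in the camera images.
- sheet: solid flat grey plastic sheet 116 mm (x axis) x 62 mm (y) x 5 mm, 45 g; origin at the centre of its underside, z out of its upper face. Starts in one bay of the stand, sloping 25 degrees, low end (-x, away from the robot) against wire stops. Its long edges overhang the wires by 14 mm, free below and beside, so a tool square to its face can pinch it. 6 mm larger than a tray all round.
- frame: the open frame in the stand's other bay, not needed: same grey plastic, outline and thickness as the sheet, but with a large window (88 x 38 mm) in it; origin and axes as for the sheet. Its long edge is 33 mm from the sheet's.
- tray_low: lower tray: white tray filled with nine grey test cartridges, rigid, one piece: 104 mm long (x axis), 50 mm wide (y), 30 mm high, flat sides and rim; origin at the centre of its underside, z up. 0.15 to 0.31 kg. It sits loosely (2 mm play) in the cradle, its underside 6 mm and its rim 36 mm above the table.
- tray_top: second tray, standing on the table: white tray filled with nine grey test cartridges, rigid, one piece: 104 mm long (x axis), 50 mm wide (y), 30 mm high, flat sides and rim; origin at the centre of its underside, z up. 0.15 to 0.31 kg. Identical to the lower tray.
- cradle: fixed aluminium plate 150 x 96 mm, 6 mm thick, with a low rim (112 x 62 mm outside, 14 mm above the table) round the lower tray; origin at the centre of its underside, on the table, long side along x
- stand: fixed steel wire draining stand, base 118 x 160 x 6 mm, origin at the centre of its underside; two bays centred 47.5 mm either side of the origin along y. In each, wires 28 mm apart rise at 25 degrees towards +x and carry a sheet, centre of its underside 71 mm above the table; at the low end (away from robot) they turn up as stops, 11 mm above the sheet's underside. Highest point 100 mm.
- vial: bystander: small capped plastic bottle, 32 mm diameter, 62 mm high, standing; origin at the centre of its underside
- cup: bystander: white cup, 44 mm wide, 45 mm high; origin at the centre of its underside
- tape: bystander: roll of tape lying flat, 48 mm diameter, 18 mm high; origin at the centre of its underside
- tipbox: bystander: black box with white lid, 50 x 40 x 35 mm; origin at the centre of its underside
- jar: bystander: squat jar with metal cap, 40 mm diameter, 50 mm high; origin at the centre of its underside
- timer: bystander: flat white timer 55 x 60 x 18 mm; origin at the centre of its underside

How it is judged:
On the way:
1. the separator sheet lies flat, centred and square on the lower tray and has been let go, before the second tray goes on (x of sheet in the frame of tray_low between -0.01 and 0.01 m and y of sheet in the frame of tray_low between -0.01 and 0.01 m and z of sheet in the frame of tray_low between 0.026 and 0.039 m and angle between the x axis of sheet and the x axis of tray_low, either way round below 0.175 rad and angle between the z axis of sheet and the z axis of tray_low, either way round below 0.06 rad and linear speed of sheet below 0.02 m/s and contact force between sheet and the fingers below 0.1 N), for 0.2 s.
At the end, for the whole second after the job is handed in: Sheet flat on the lower tray, within 10 mm of its centre along and across and 10 degrees of its direction; second tray upright on the sheet, within 12 mm and 10 degrees of the lower tray (either way round); lower tray seated in the cradle (within 6 mm); all released and at rest (all of step 1 and x of tray_top in the frame of tray_low between -0.012 and 0.012 m and y of tray_top in the frame of tray_low between -0.012 and 0.012 m and z of tray_top in the frame of tray_low between 0.031 and 0.04 m and angle between the x axis of tray_top and the x axis of tray_low, either way round below 0.175 rad and angle between each of tray_top, tray_low's own z axis and vertical below 0.06 rad and linear speed of tray_top below 0.02 m/s and contact force between tray_top and the fingers below 0.1 N and horizontal distance between tray_low and cradle below 0.006 m); the robot touches nothing.
It fails at once if the sheet or the second tray is let fall (falls faster than 0.5 m/s, about 13 mm) ((linear speed of sheet above 0.5 m/s and contact force between sheet and the fingers below 0.1 N) or (linear speed of tray_top above 0.5 m/s and contact force between tray_top and the fingers below 0.1 N)).
It fails at once if the second tray is tipped more than 30 degrees (angle between tray_top's own z axis and vertical above 0.52 rad).
It fails at once if the lower tray is lifted or tipped out of its cradle (more than 15 mm) (distance of tray_low from where it was at the start of the episode above 0.015 m).
It fails at once if the open frame is moved more than 15 mm (distance of frame from where it was at the start of the episode above 0.015 m).
It fails at once if another thing on the bench is moved more than 30 mm (distance of any of vial, cup, tape, tipbox, jar, timer from where it was at the start of the episode above 0.03 m).
It also fails if it takes over 72 s, if anything falls off the work surface, if the arm or the gripper's body presses on something with over 40 N, if the wrist force passes 120 N, or if a joint passes its speed limit or range.

## Working session

There is one attempt and no reset: what is moved stays moved. The work goes in short steps, Python scripts to look and compute and a shell command to move; the robot and the scene stay as the last step left them, time stands still between calls to the robot, and variables do not carry over. Pictures are saved under pics/ and viewed, at most 10 in all, crops included, and the job is handed in when it is done.

```bash
ls; mkdir -p pics; cat > look.py <<'E'
import cv2,sys
from workcell import bot, ticket, read_camera, camera_info
for n in sys.argv[1:]:
    cv2.imwrite(f"pics/{n}.png",cv2.cvtColor(read_camera(n.split('_')[0]),cv2.COLOR_RGB2BGR))
E
python3 look.py scene_0 top_0
python3 - <<'E'
from workcell import bot, ticket, read_camera, camera_info
import numpy as np
np.set_printoptions(precision=4,suppress=True)
for n in("scene","top","wrist"):
    i=camera_info(n);print(n,i)
print(bot.hold_point_z,bot.read_state())
E
```

```text
jog.py
pics
workcell.py
scene {'intrinsics': array([[367.0368,   0.    , 318.3526],
       [  0.    , 367.0368, 198.9853],
       [  0.    ,   0.    ,   1.    ]]), 'k1': -0.06238855393469431, 'extrinsics': array([[-0.6592,  0.5325, -0.531 ,  0.9691],
       [ 0.7518,  0.4508, -0.4812,  0.375 ],
       [-0.0168, -0.7164, -0.6975,  0.6402],
       [ 0.    ,  0.    ,  0.    ,  1.    ]])}
top {'intrinsics': array([[493.004 ,   0.    , 327.8096],
       [  0.    , 493.004 , 200.943 ],
       [  0.    ,   0.    ,   1.    ]]), 'k1': -0.08241431970906428, 'extrinsics': array([[ 0.0847, -0.9753,  0.2038,  0.3371],
       [-0.9964, -0.0837,  0.0137, -0.0057],
       [ 0.0037, -0.2042, -0.9789,  1.1682],
       [ 0.    ,  0.    ,  0.    ,  1.    ]])}
wrist {'intrinsics': array([[297.5019,   0.    , 321.8998],
       [  0.    , 297.5019, 197.9713],
       [  0.    ,   0.    ,   1.    ]]), 'k1': -0.0401160850336254, 'extrinsics': array([[ 0.4006, -0.8775, -0.2638,  0.3368],
       [-0.9163, -0.3842, -0.1133, -0.5881],
       [-0.002 ,  0.2871, -0.9579,  0.3712],
       [ 0.    ,  0.    ,  0.    ,  1.    ]])}
0.0187 {'time': 0.1, 'q': array([-1.1949,  0.2647,  1.6052,  0.    ,  1.2737, -0.0369]), 'joint_vel': array([ 0.0017, -0.0032, -0.0034, -0.    , -0.0003, -0.0001]), 'joint_torque': array([  0.    , -51.6706, -36.8591,  -0.0001,   0.0064,   0.    ]), 'tool_pos': array([ 0.2706, -0.6177,  0.2301]), 'tcp_rot': array([-3.0729, -0.6434,  0.0005]), 'wrist_force': array([-0.4548,  0.174 , -0.0818]), 'torque': array([-0.0087, -0.0236, -0.027 ]), 'grip_force': 0.0, 'width': 0.9992524845504233}
```

View pics/scene_0.png

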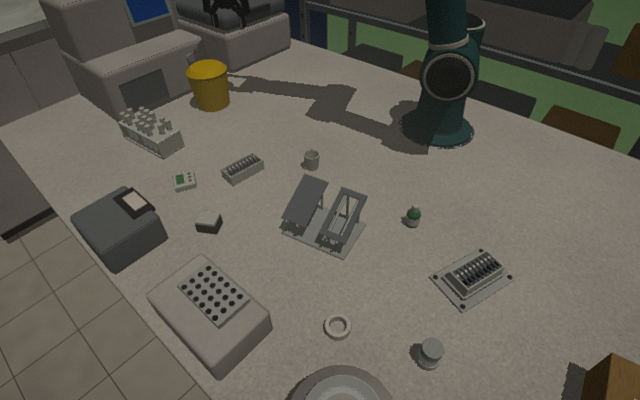

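View pics/top_0.png

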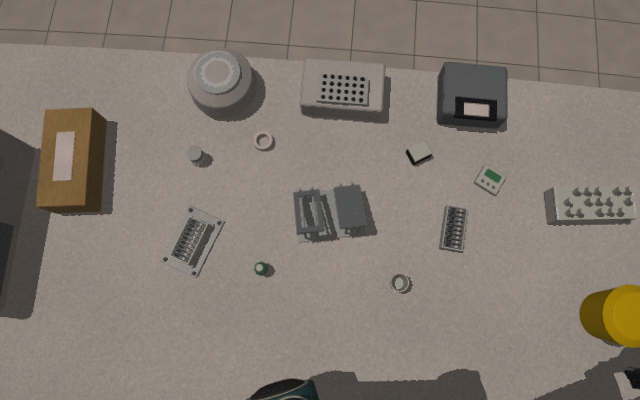

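The scene view shows the solid sheet at (305,202), the frame at (345,215), the cradle with its tray at (472,277) and the second tray at (242,168). In the top view these are at (349,208), (311,214), (193,241) and (453,228). Next I'll look at enlarged crops.

```bash
python3 - <<'E'
import cv2,numpy as np
t=cv2.imread('pics/top_0.png');s=cv2.imread('pics/scene_0.png')
def c(im,x,y,w,h,k):
    o=cv2.resize(im[y:y+h,x:x+w],None,fx=k,fy=k,interpolation=cv2.INTER_CUBIC)
    for i in range(0,w,10): cv2.putText(o,str(x+i),(i*k,8),0,.3,(0,0,255));cv2.line(o,(i*k,0),(i*k,o.shape[0]),(0,0,255) ,1) if i%20==0 else 0
    for i in range(0,h,10): cv2.putText(o,str(y+i),(0,i*k+4),0,.3,(255,0,0));cv2.line(o,(0,i*k),(o.shape[1],i*k),(255,0,0),1) if i%20==0 else 0
    return o
# top mosaic
m=np.vstack([c(t,285,175,80+10,75,4)]) 
A=np.hstack([c(t,285,175,100,72,4),c(t,425,195,100,72,4)])
B=np.hstack([c(t,150,200,100,78,4),np.zeros((312,400,3),np.uint8)])
cv2.imwrite('pics/mt.png',np.vstack([A,B]))
A=np.hstack([c(s,270,170,100,90,4),c(s,215,145,100,90,4)])
B=np.hstack([c(s,422,240,100,60,4),np.zeros((240,400,3),np.uint8)])
cv2.imwrite('pics/ms.png',np.vstack([A,B]))
E
```

```text
(no output)
```

View pics/mt.png

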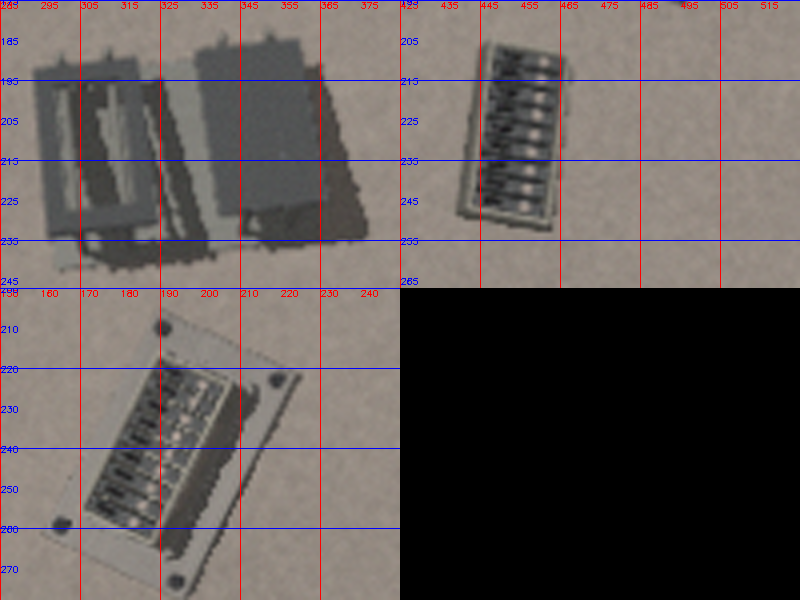

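View pics/ms.png

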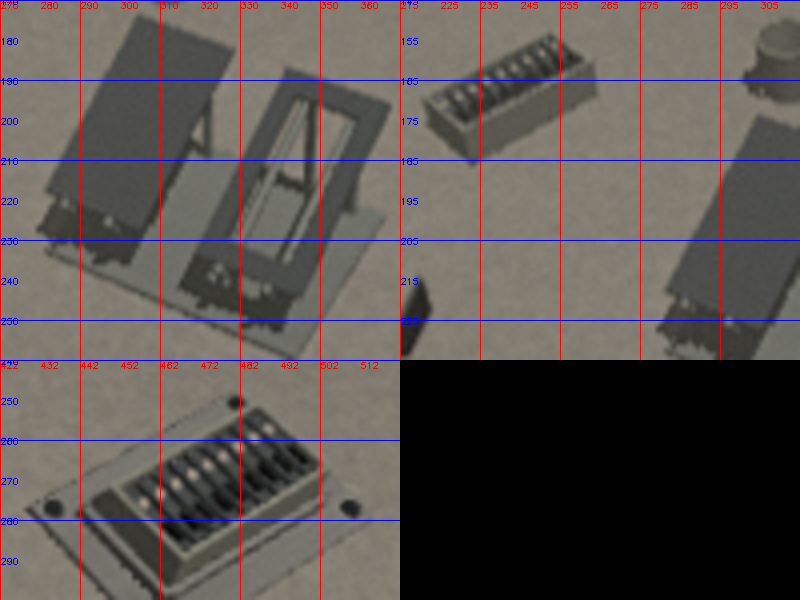

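The crops give sheet, tray and cradle corners in both views. I'll triangulate them and compare with the given sizes.

```bash
cat > util.py <<'E'
import numpy as np
from scipy.optimize import least_squares
from scipy.spatial.transform import Rotation as R
from workcell import bot, ticket, read_camera, camera_info
np.set_printoptions(precision=4,suppress=True)
def proj(i,P):
    E=np.linalg.inv(i['extrinsics']);p=P@E[:3,:3].T+E[:3,3];s=p[:,:2]/p[:,2:]
    s=s*(1+i['k1']*(s**2).sum(1,keepdims=True));K=i['intrinsics']
    return s*[K[0,0],K[1,1]]+K[:2,2]
def tri(obs):  # [(info, (n,2) px)] -> points
    n=len(obs[0][1]);x0=np.tile([.5,0,.05],(n,1)).ravel()
    f=lambda v:np.concatenate([(proj(i,v.reshape(-1,3))-u).ravel() for i,u in obs])
    r=least_squares(f,x0);return r.x.reshape(-1,3),np.abs(r.fun).max()
E
python3 - <<'E'
from util import *
T,S=camera_info('top'),camera_info('scene')
def rep(n,t,s):
    p,e=tri([(T,np.array(t)),(S,np.array(s))]);print(n,e);print(p,'c',p.mean(0));print('sides',np.linalg.norm(p-np.roll(p,-1,0),axis=1))
# order: far+y, far-y, near-y, near+y
rep('sheet',[(333.8,186.8),(360,184.5),(367,225.8),(339.5,228.8)],[(304.3,229.5),(280.5,217.5),(304.5,173.5),(329,182)])
rep('frame',[(293.5,192.5),(319.5,189.5),(325,230),(297.5,233.5)],[(340,252-8),(315,241),(341.5,187),(367.5,196)])
# tray top: far+y, far-y, near-y(rim), near+y
rep('tray',[(445.5,205.5),(466.5,209),(463.5,252),(443.3,247.5)],[(233,176.5),(221,169.5),(253,153.5),(264,161.5)])
# cradle holes
rep('holes',[(190.8,210),(219.2,222.7),(194.2,273),(165.5,259)],[(464+18,600/1),(435.5,277),(481,250.8),(509.5,277)])
rep('low rim',[(190.3,217.5),(208.5,224),(189,263),(171.5,256)],[(467.5,289),(451,271+.5),(486.5,261.5-9.5),(502,267.5)])
E
```

```text
sheet 0.840397747158363
[[ 0.6053  0.0004  0.0425]
 [ 0.6156 -0.0609  0.0461]
 [ 0.5119 -0.081   0.0951]
 [ 0.4992 -0.02    0.0956]] c [ 0.558  -0.0404  0.0698]
sides [0.0623 0.1165 0.0623 0.1204]
frame 1.2978186522337296
[[0.586  0.0888 0.0452]
 [0.6021 0.0313 0.0245]
 [0.4939 0.0115 0.0953]
 [0.4808 0.0715 0.0955]] c [0.5407 0.0508 0.0651]
sides [0.0631 0.1308 0.0615 0.1179]
tray 1.7677824859366638
[[ 0.5858 -0.2671  0.0318]
 [ 0.5837 -0.3199  0.0254]
 [ 0.4797 -0.3155  0.0204]
 [ 0.4855 -0.2662  0.0208]] c [ 0.5337 -0.2922  0.0246]
sides [0.0532 0.1042 0.0497 0.1009]
holes 24.96492467901794
[[ 0.7311  0.9057 -1.4617]
 [ 0.5031  0.268   0.0042]
 [ 0.379   0.3116  0.0045]
 [ 0.4053  0.3855  0.0044]] c [ 0.5046  0.4677 -0.3622]
sides [1.6148 0.1315 0.0785 1.5894]
low rim 2.0600281992426517
[[0.5059 0.3327 0.0288]
 [0.493  0.2885 0.0319]
 [0.399  0.3226 0.0295]
 [0.4123 0.3647 0.0265]] c [0.4525 0.3271 0.0292]
sides [0.0461 0.1    0.0442 0.0989]
```

```bash
cat >> util.py <<'E'
def tool():
    s=bot.read_state();return s,R.from_rotvec(s['tcp_rot']).as_matrix()
def to(p,yaw=None): # tool-axes displacement to TCP target p and turn so that tool y is yaw+90deg
    s,M=tool();d=M.T@(np.array(p)-s['tool_pos']);y=np.degrees(np.arctan2(M[1,1],M[0,1]))
    msg=f"d {d.round(4)} z-axis {M[:,2].round(3)} ytool {y:.1f}deg"
    if yaw is not None:
        a=-((yaw+90-y+90)%180-90); msg+=f" turn {np.radians(a):.3f} (q6 {s['q'][5]:.2f}; final dpos in these axes)"
    print(msg)
E
python3 - <<'E'
from util import *
s,M=tool();print(M);E=camera_info('wrist')['extrinsics'];print('cam in tool',M.T@(E[:3,3]-s['tool_pos']),M.T@E[:3,2])
to([.50,-.29,.20],0)
E
```

```text
[[ 0.916   0.4012 -0.0007]
 [ 0.4012 -0.916   0.0019]
 [ 0.0001 -0.0021 -1.    ]]
cam in tool [ 0.0726 -0.0008 -0.1411] [-0.2872 -0.0001  0.9579]
d [ 0.3416 -0.208   0.0305] z-axis [-0.001  0.002 -1.   ] ytool -66.3deg turn 0.413 (q6 -0.04; final dpos in these axes)
```

```bash
python3 jog.py '[[0.049,-0.03,0.01,0],[0.049,-0.03,0.01,0],[0.049,-0.03,0.01,0],[0.049,-0.03,0.01,0],[0.049,-0.03,0.01,0]]'; python3 jog.py '[[0.049,-0.03,0.01,0],[0.049,-0.03,0.01,0],[0,0,0,0.14],[0,0,0,0.14],[0,0,0,0.14]]'; python3 jog.py '[[0,0,0,0],[0,0,0,0]]'; python3 - <<'E'
from util import *
import cv2
i=camera_info('wrist');np.save('w1.npy',i['extrinsics'])
cv2.imwrite('pics/w1.png',read_camera('wrist')[:,:,::-1])
to([.5,-.25,.2],0)
to([.5,-.04,.2],11)
E
```

```text
time: 0.72
tool_pos: [0.4356, -0.3808, 0.1805]
tcp_rot: [-3.075, -0.643, 0.0]
wrist_force: [0.9, -0.4, 0.4]
width: 0.995
grip_force: 0.0
time: 1.35
tool_pos: [0.5006, -0.2877, 0.1606]
tcp_rot: [-3.141, 0.017, 0.002]
wrist_force: [0.2, 0.4, -0.5]
width: 1.0
grip_force: 0.0
time: 1.6
tool_pos: [0.5005, -0.2883, 0.161]
tcp_rot: [-3.141, 0.008, 0.001]
wrist_force: [-0.4, -0.3, 0.4]
width: 0.999
grip_force: 0.0
d [-0.0008 -0.0383 -0.0389] z-axis [-0.  0. -1.] ytool -90.3deg turn -0.006 (q6 1.01; final dpos in these axes)
d [-0.0019 -0.2483 -0.0389] z-axis [-0.  0. -1.] ytool -90.3deg turn -0.198 (q6 1.01; final dpos in these axes)
```

View pics/w1.png

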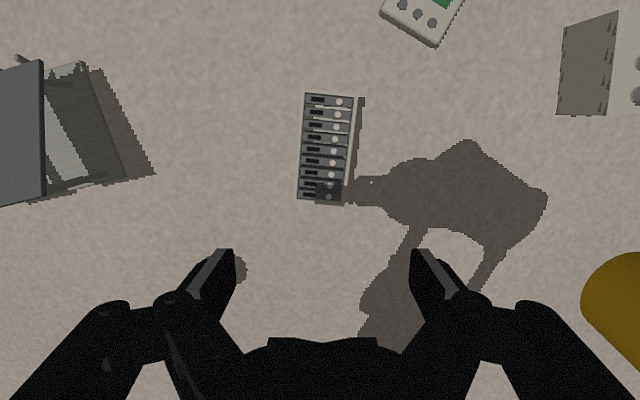

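The wrist view shows the tray rim at about (305,92), (359,97), (347,205) and (297,199). Now on to the stand.

```bash
python3 jog.py '[[0,-0.06,-0.01,0],[0,-0.06,-0.01,0],[0,-0.03,0,-0.1],[0,0,0,-0.1],[0,0,0,0]]'; cat > snap.py <<'E'
from util import *
import cv2,sys
n=sys.argv[1];bot.read_state();i=camera_info('wrist');np.save(n+'.npy',i['extrinsics'])
cv2.imwrite(f'pics/{n}.png',read_camera('wrist')[:,:,::-1])
E
python3 jog.py '[[0,0,0,0],[0,0,0,0]]'; python3 snap.py w2; python3 jog.py '[[0,-0.06,0,0],[0,-0.06,0,0],[0,-0.02,0,0],[0,0,0,0],[0,0,0,0]]';python3 jog.py '[[0,0,0,0]]'; python3 snap.py w3
python3 - <<'E'
import cv2,numpy as np
o=[]
for n,p in(('w2',(150,0)),('w3',(200,0))):
    im=cv2.imread(f'pics/{n}.png');x,y=p;w,h,k=400,250,2
    c=cv2.resize(im[y:y+h,x:x+w],None,fx=k,fy=k,interpolation=cv2.INTER_CUBIC)
    for i in range(0,w,50):cv2.line(c,(i*k,0),(i*k,h*k),(0,0,255),1);cv2.putText(c,str(x+i),(i*k,10),0,.35,(0,255,255))
    for i in range(0,h,50):cv2.line(c,(0,i*k),(w*k,i*k),(255,0,0),1);cv2.putText(c,str(y+i),(0,i*k+22),0,.35,(0,255,255))
    cv2.imwrite(f'pics/{n}c.png',c)
E
```

```text
time: 2.28
tool_pos: [0.5018, -0.138, 0.1814]
tcp_rot: [3.127, 0.304, 0.0]
wrist_force: [-0.7, 0.6, 0.4]
width: 1.0
grip_force: 0.0
time: 2.52
tool_pos: [0.5017, -0.1388, 0.1812]
tcp_rot: [-3.127, -0.3, 0.0]
wrist_force: [-0.1, -0.5, 0.1]
width: 1.002
grip_force: 0.0
time: 3.2
tool_pos: [0.4753, -0.0016, 0.1814]
tcp_rot: [3.127, 0.302, 0.001]
wrist_force: [0.5, 0.3, -0.2]
width: 0.998
grip_force: 0.0
time: 3.32
tool_pos: [0.4753, -0.002, 0.1813]
tcp_rot: [3.127, 0.3, -0.0]
wrist_force: [0.0, -0.5, 0.3]
width: 1.0
grip_force: 0.0
```

View pics/w2c.png

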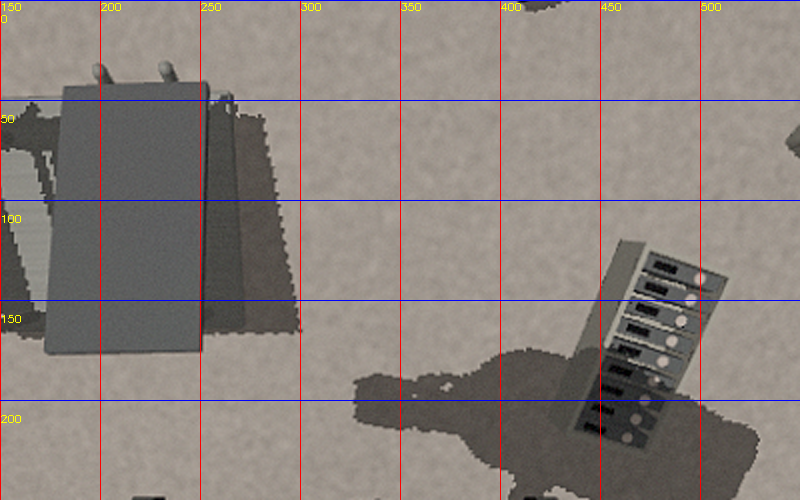

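View pics/w3c.png

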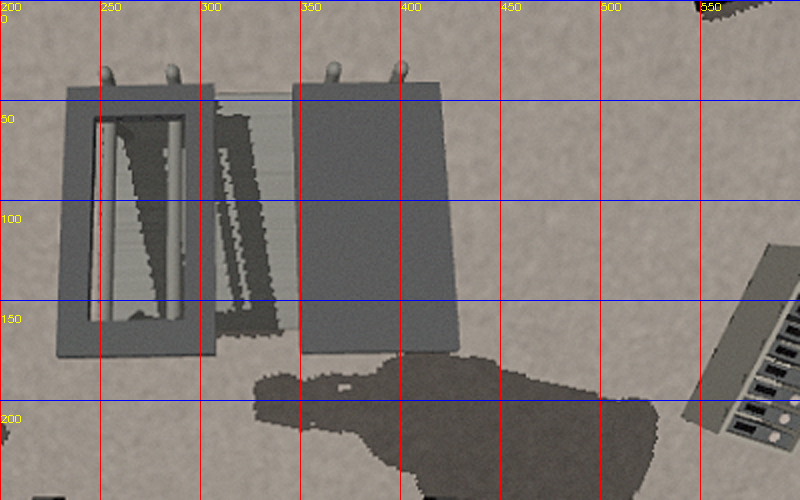

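The w2 and w3 crops give the sheet corners to about half a pixel, plus a second view of the tray. Next is a rigid fit across all views.

```bash
cat >> util.py <<'E'
def cam(n):
    i=dict(camera_info('wrist'));i['extrinsics']=np.load(n+'.npy');return i
def fit(obs,L,W,x0): # flat rectangle, origin rect centre, params x,y,z,yaw,pitch ; corners far+y,far-y,near-y,near+y
    C=np.array([[L,W,0],[L,-W,0],[-L,-W,0],[-L,W,0]])/2
    P=lambda v:C@R.from_euler('ZYX',[v[3],v[4],0]).as_matrix().T+v[:3]
    f=lambda v:np.concatenate([w*(proj(i,P(v))-np.array(u)).ravel() for i,u,w in obs])
    r=least_squares(f,x0,loss='soft_l1');print('fit',r.x[:3],np.degrees(r.x[3:]),'res',np.abs(f(r.x)).reshape(len(obs),-1).max(1))
    return r.x
E
python3 - <<'E'
from util import *
T,S=camera_info('top'),camera_info('scene');A,B,D=cam('w1'),cam('w2'),cam('w3')
s2=[(181.5,43),(253,41),(250,175.5),(172.5,176.5)];s3=[(346.5,42),(419.5,41),(429.5,174.5),(350,176)]
st=[(333.8,186.8),(360,184.5),(367,225.8),(339.5,228.8)];ss=[(304.3,229.5),(280.5,217.5),(304.5,173.5),(329,182)]
p,e=tri([(B,np.array(s2)),(D,np.array(s3))]);print(p,p.mean(0),e)
fit([(B,s2,1),(D,s3,1)],.116,.062,[.55,-.04,.07,.2,.43])
fit([(B,s2,1),(D,s3,1),(T,st,1),(S,ss,1)],.116,.062,[.55,-.04,.07,.2,.43])
t1=[(305,92.5),(358,97),(346,205),(297,199)];t2=[(473.5,121.5),(514,139),(473,225),(437,216)]
p,e=tri([(A,np.array(t1)),(B,np.array(t2))]);print(p,p.mean(0),e)
fit([(A,t1,1),(B,t2,1)],.104,.05,[.53,-.29,.03,0,0])
l=[(190.3,217.5),(208.5,224),(189,263),(171.5,256)];ls=[(467.5,289),(451,271.5),(486.5,252),(502,267.5)]
fit([(T,l,1),(S,ls,1)],.104,.05,[.45,.33,.036,-.34,0])
to([.40,.29,.20],-19)
E
```

```text
[[ 0.6038  0.0025  0.0487]
 [ 0.6162 -0.0574  0.0498]
 [ 0.5141 -0.079   0.097 ]
 [ 0.5011 -0.0185  0.0957]] [ 0.5588 -0.0381  0.0728] 0.48607696854966775
fit [ 0.559  -0.0381  0.0719] [11.8208 24.971 ] res [1.0397 0.6259]
fit [ 0.5589 -0.0383  0.0719] [11.7207 24.8347] res [1.2841 0.8591 1.6783 1.4093]
[[ 0.5885 -0.2732  0.0239]
 [ 0.5828 -0.3205  0.0224]
 [ 0.4826 -0.3115  0.0203]
 [ 0.4901 -0.2638  0.0297]] [ 0.536  -0.2922  0.0241] 1.891688584979164
fit [ 0.5348 -0.2927  0.0188] [-5.7922 -0.0413] res [2.2345 5.8928]
fit [0.4525 0.3266 0.0286] [-18.5569  -4.0786] res [2.2942 3.2409]
d [-0.0184 -0.3009 -0.0188] z-axis [-0. -0. -1.] ytool -79.0deg turn 0.523 (q6 1.32; final dpos in these axes)
```

The sheet's upper face is centred at (0.559,-0.038,0.072), yaw 11.8°, slope 24.9°. That matches the 75 mm and 25° given. The tool stays vertical, so I'll pinch the long edges at mid-length.

```bash
python3 -c "
from util import *
to([.558,-.0382,.051],11.8)"
```

```text
d [0.0744 0.0513 0.1303] z-axis [-0. -0. -1.] ytool -79.0deg turn -0.015 (q6 1.32; final dpos in these axes)
```

```bash
python3 jog.py '[[0.037,0.026,0,0],[0.0374,0.0253,0,-0.015],[0,0,0.03,0],[0,0,0.02,0],[0,0,0,0]]'; python3 jog.py '[[0,0,0,0]]'; python3 snap.py w4;python3 -c "
from util import *
to([.558,-.0382,.051],11.8)"
```

```text
time: 4.0
tool_pos: [0.5562, -0.0377, 0.129]
tcp_rot: [-3.124, -0.324, 0.007]
wrist_force: [-0.4, 0.1, -0.1]
width: 1.0
grip_force: 0.0
time: 4.12
tool_pos: [0.5584, -0.0375, 0.132]
tcp_rot: [3.125, 0.325, 0.001]
wrist_force: [-0.7, -0.2, 0.5]
width: 0.997
grip_force: 0.0
d [-0.001   0.0006  0.0815] z-axis [ 0.002 -0.    -1.   ] ytool -78.1deg turn 0.001 (q6 1.25; final dpos in these axes)
```

View pics/w4.png

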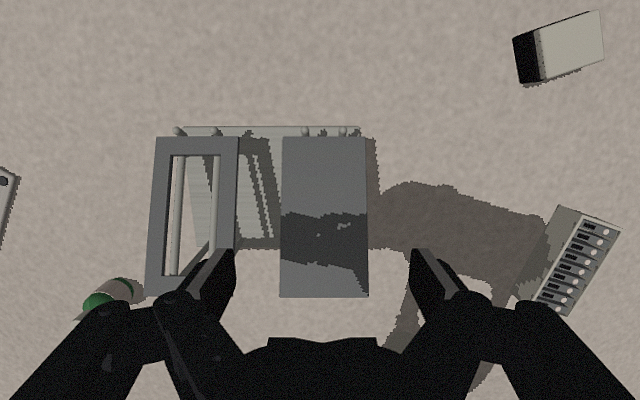

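The fingers straddle the sheet evenly: pads at 235 and 412, sheet from 282 to 368. I'll descend with the gripper slightly closed.

```bash
python3 jog.py '[[-0.001,0.0005,0.02,0],[0,0,0.02,0],[0,0,0.02,0],[0,0,0.012,0],[0,0,0.0095,0]]' 0.9; python3 jog.py '[[0,0,0,0],[0,0,0,0]]'; python3 jog.py '[[0,0,0,0],[0,0,0,0],[0,0,0,0],[0,0,0,0]]' 0 20
```

```text
time: 4.8
tool_pos: [0.5576, -0.0378, 0.0502]
tcp_rot: [3.124, 0.326, 0.002]
wrist_force: [0.0, -0.3, 0.2]
width: 0.895
grip_force: 0.0
time: 5.05
tool_pos: [0.5576, -0.0378, 0.0505]
tcp_rot: [3.124, 0.326, 0.002]
wrist_force: [0.4, -0.0, 0.3]
width: 0.903
grip_force: 0.0
time: 5.55
tool_pos: [0.5577, -0.0378, 0.0507]
tcp_rot: [3.124, 0.326, 0.002]
wrist_force: [-1.4, 0.8, 6.3]
width: 0.722
grip_force: 21.9
```

The grip closed at 61.4 mm, which is the sheet's width. I'll lift it and move to view the cradle.

```bash
python3 jog.py '[[0,0,-0.01,0],[0,0,-0.02,0],[0,0,-0.03,0],[0,0,-0.04,0],[0,0,-0.04,0]]'; python3 jog.py '[[0,0,-0.02,0],[0,0,-0.02,0],[0,0,-0.02,0],[0,0,0,0]]'; python3 -c "
from util import *
to([.38,.18,.25],0)"; python3 look.py scene_1
```

```text
time: 6.18
tool_pos: [0.5563, -0.0377, 0.1907]
tcp_rot: [-3.124, -0.326, 0.002]
wrist_force: [1.3, 0.4, -0.0]
width: 0.72
grip_force: 22.1
time: 6.68
tool_pos: [0.558, -0.0378, 0.2514]
tcp_rot: [3.124, 0.326, 0.004]
wrist_force: [0.3, -0.5, -1.1]
width: 0.718
grip_force: 22.1
d [-0.1292 -0.2499  0.0008] z-axis [ 0.003 -0.    -1.   ] ytool -78.1deg turn 0.208 (q6 1.25; final dpos in these axes)
```

```bash
python3 jog.py '[[-0.02,-0.04,0,0],[-0.025,-0.05,0,0],[-0.025,-0.05,0,0],[-0.025,-0.05,0,0],[-0.025,-0.045,0,0]]';python3 jog.py '[[-0.01,-0.015,0,0.1],[0,0,0,0.1],[0,0,0,0],[0,0,0,0]]'; python3 snap.py w5; python3 -c "
from util import *
to([.36,.46,.25],0)"
```

```text
time: 7.35
tool_pos: [0.389, 0.1684, 0.2483]
tcp_rot: [3.124, 0.325, -0.004]
wrist_force: [1.0, 0.2, -0.4]
width: 0.723
grip_force: 22.1
time: 7.85
tool_pos: [0.3779, 0.1798, 0.249]
tcp_rot: [3.141, 0.014, -0.002]
wrist_force: [-1.7, 0.2, 0.1]
width: 0.718
grip_force: 22.2
d [-0.0157 -0.2804 -0.0009] z-axis [-0.001 -0.    -1.   ] ytool -89.5deg turn 0.009 (q6 1.95; final dpos in these axes)
```

View pics/w5.png

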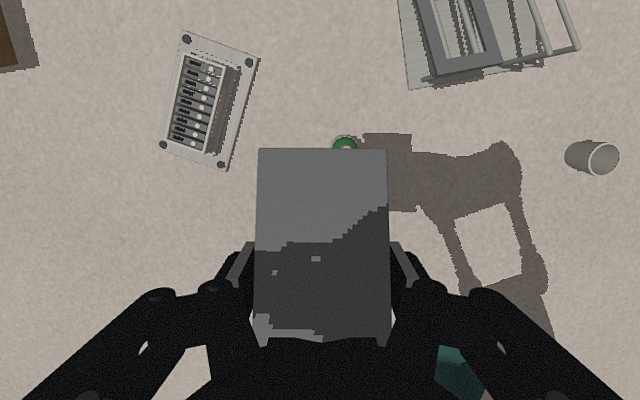

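w5 shows the sheet firmly held, with its far edge at row 149, and the cradle holes at (186,38), (250,62), (221,164) and (163,144). Next I'll take a second view from the other side.

```bash
python3 jog.py '[[-0.003,-0.05,0,0],[-0.003,-0.06,0,0],[-0.003,-0.06,0,0],[-0.003,-0.06,0,0],[-0.003,-0.05,0,0]]'; python3 jog.py '[[0,0,0,0],[0,0,0,0],[0,0,0,0]]'; python3 snap.py w6
python3 - <<'E'
import cv2,numpy as np
o=[]
for n,p in(('w5',(150,20)),('w6',(390,20))):
    im=cv2.imread(f'pics/{n}.png');x,y=p;w,h,k=130,190,3
    c=cv2.resize(im[y:y+h,x:x+w],None,fx=k,fy=k,interpolation=cv2.INTER_CUBIC)
    for i in range(0,w,10):cv2.line(c,(i*k,0),(i*k,6 if i%50 else h*k),(0,0,255),1);cv2.putText(c,str(x+i),(i*k,14),0,.3,(0,255,255))
    for i in range(0,h,10):cv2.line(c,(0,i*k),(6 if i%50 else w*k,i*k),(255,0,0),1);cv2.putText(c,str(y+i),(8,i*k+4),0,.3,(0,255,255))
    o.append(c)
cv2.imwrite('pics/w56.png',np.hstack(o))
E
```

```text
time: 8.52
tool_pos: [0.361, 0.462, 0.2493]
tcp_rot: [3.141, 0.014, -0.0]
wrist_force: [1.5, 0.1, 0.7]
width: 0.717
grip_force: 22.3
time: 8.9
tool_pos: [0.3614, 0.4585, 0.2497]
tcp_rot: [3.141, 0.01, -0.0]
wrist_force: [0.9, -0.3, -1.2]
width: 0.718
grip_force: 22.3
```

View pics/w56.png

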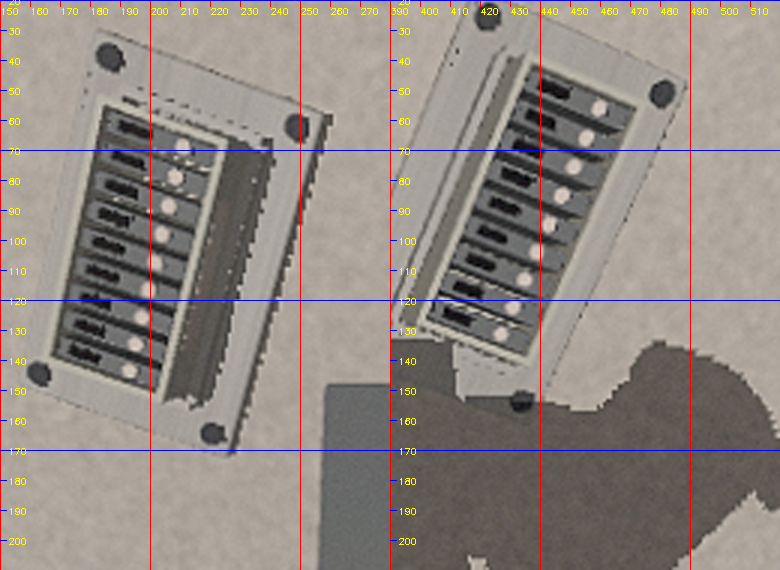

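```bash
python3 - <<'E'
from util import *
A,B,T,S=cam('w5'),cam('w6'),camera_info('top'),camera_info('scene')
a=[(184,54),(226,68),(203.5,154),(165.7,140)];b=[(436.7,40.7),(472.7,55.3),(436.7,142.7),(399.3,128.3)]
p,e=tri([(A,np.array(a)),(B,np.array(b))]);print(p,p.mean(0),e,np.linalg.norm(p-np.roll(p,-1,0),axis=1))
v=fit([(A,a,1),(B,b,1)],.104,.05,[.45,.33,.036,-.34,0])
h5=np.array([(186.7,38.7),(249,62.7),(220.7,164.3)]);h6=np.array([(422.7,25.7),(480.7,51),(434,154)])
p,e=tri([(A,h5),(B,h6)]);print(p,(p[0]+p[2])/2,e,np.degrees(np.arctan2(*(p[1]-p[2])[1::-1])))
# held sheet: far corners, pitch with centre at tool (0,0,zc)
i=camera_info('wrist');s,M=tool();E=np.linalg.inv(np.r_[np.c_[M,s['tool_pos']],[[0,0,0,1]]])@B['extrinsics'];B2=dict(i,extrinsics=np.array(E))
A5=cam('w5');
# camera in tool frame is fixed
def f(v):
    th,z,x=v;c=np.array([[np.cos(th)*.058,y,np.sin(th)*.058] for y in(-.031,.031)])+[x,0,z]
    return (proj(B2,c)-[(258,149),(387,149)]).ravel()
for x in(-.005,0,.005):
    r=least_squares(lambda u:f([u[0],u[1],x]),[.4,-.02]);print(x,np.degrees(r.x[0]),r.x[1],r.fun)
to([v[0],v[1],.20],np.degrees(v[3]))
E
```

```text
[[0.508  0.334  0.0344]
 [0.4944 0.2895 0.0297]
 [0.397  0.3225 0.0352]
 [0.4132 0.3679 0.0324]] [0.4532 0.3285 0.0329] 0.5151263937240174 [0.0468 0.103  0.0483 0.1008]
fit [0.4534 0.3287 0.0311] [-18.7192   2.2621] res [1.4157 3.1608]
[[0.5299 0.3417 0.0048]
 [0.5034 0.2687 0.0051]
 [0.3792 0.3129 0.0054]] [0.4545 0.3273 0.0051] 0.31989273726657075 -19.596930379251372
-0.005 -3.603926335843861e-05 0.00413299201663965 [ 1.4462  1.3169 -0.2538  1.2504]
0 21.818652497610568 -0.01914095008050487 [ 0.6291  0.0328  0.6004 -0.0337]
0.005 32.63129620079467 -0.028859475778868656 [ 0.6291  0.0328  0.6004 -0.0337]
d [0.0911 0.1304 0.0499] z-axis [ 0. -0. -1.] ytool -89.6deg turn 0.333 (q6 2.43; final dpos in these axes)
```

The lower tray is at (0.4535, 0.328), yaw about -19.2°, rim about 33 mm up. The hole diagonal centre agrees to 1.5 mm. Moving above it.

```bash
python3 jog.py '[[0.03,0.043,0.01,0],[0.03,0.043,0.01,0],[0.031,0.044,0.03,0],[0,0,0.03,0.11],[0,0,0.03,0.11]]';python3 jog.py '[[0,0,0.03,0.11],[0,0,0.02,0],[0,0,0,0],[0,0,0,0]]'; python3 -c "
from util import *
to([.4535,.328,.055],-19.2)"
```

```text
time: 9.57
tool_pos: [0.4539, 0.3287, 0.1396]
tcp_rot: [-3.122, 0.344, -0.002]
wrist_force: [-0.2, 0.7, -0.5]
width: 0.722
grip_force: 22.4
time: 10.07
tool_pos: [0.4537, 0.3306, 0.091]
tcp_rot: [-3.1, 0.505, -0.002]
wrist_force: [0.5, -0.1, -0.4]
width: 0.727
grip_force: 22.4
d [0.0006 0.0026 0.036 ] z-axis [ 0.001  0.001 -1.   ] ytool -108.5deg turn 0.012 (q6 2.48; final dpos in these axes)
```

```bash
python3 jog.py '[[0,0.0025,0.02,0.01],[0,0,0.015,0],[0,0,0.004,0],[0,0,0,0]]'; python3 jog.py '[[0,0,0.004,0],[0,0,0.004,0],[0,0,0,0]]';python3 jog.py '[[0,0,0.004,0],[0,0,0,0]]'; python3 -c "
from util import *
to([.4535,.328,.02],-19.2)"; python3 look.py scene_2
```

```text
time: 10.58
tool_pos: [0.4523, 0.3284, 0.0508]
tcp_rot: [3.098, -0.519, -0.0]
wrist_force: [-0.3, -0.5, -0.3]
width: 0.721
grip_force: 22.4
time: 10.95
tool_pos: [0.452, 0.3282, 0.0425]
tcp_rot: [3.098, -0.519, -0.001]
wrist_force: [-0.6, 0.1, -0.1]
width: 0.717
grip_force: 22.4
time: 11.2
tool_pos: [0.4523, 0.3287, 0.0392]
tcp_rot: [-3.098, 0.519, -0.0]
wrist_force: [-2.6, 0.5, 4.2]
width: 0.717
grip_force: 22.6
d [0.0014 0.0003 0.0192] z-axis [ 0.     0.001 -1.   ] ytool -109.0deg turn 0.003 (q6 2.49; final dpos in these axes)
```

Contact came at a TCP height of about 0.040, as predicted. I'll keep lowering so the sheet turns flat in the grip.

```bash
python3 jog.py '[[0,0,0.003,0],[0,0,0.003,0],[0,0,0,0]]';python3 jog.py '[[0,0,0.003,0],[0,0,0.003,0],[0,0,0,0]]'; python3 snap.py w7
```

```text
time: 11.62
tool_pos: [0.4528, 0.3286, 0.0329]
tcp_rot: [-3.098, 0.519, -0.002]
wrist_force: [0.3, 0.0, 2.9]
width: 0.715
grip_force: 22.3
time: 12.0
tool_pos: [0.4521, 0.3283, 0.0264]
tcp_rot: [3.098, -0.519, -0.0]
wrist_force: [-1.0, 1.6, 1.8]
width: 0.718
grip_force: 22.1
```

View pics/w7.png

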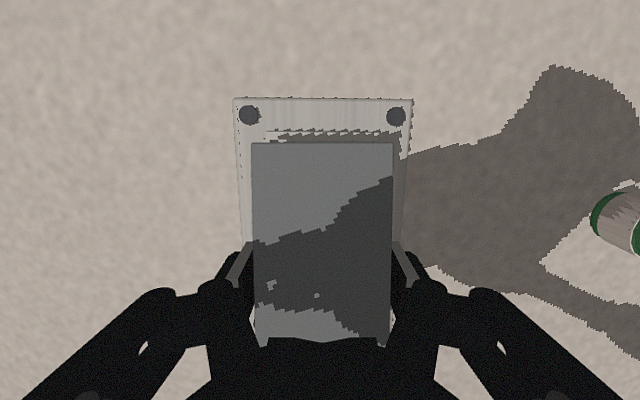

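w7 shows the sheet flattening and lined up with the cradle: holes at 249 and 396, sheet from 251 to 392. I'll continue until the force rises.

```bash
python3 jog.py '[[0,0,0.003,0],[0,0,0.002,0],[0,0,0,0]]';python3 jog.py '[[0,0,0.002,0],[0,0,0,0]]';python3 jog.py '[[0,0,0.001,0],[0,0,0,0]]'
```

```text
time: 12.42
tool_pos: [0.4519, 0.3282, 0.0215]
tcp_rot: [3.098, -0.519, -0.001]
wrist_force: [-1.1, 0.8, 2.6]
width: 0.723
grip_force: 22.1
time: 12.68
tool_pos: [0.452, 0.3282, 0.0196]
tcp_rot: [3.098, -0.519, -0.001]
wrist_force: [-2.3, 0.3, 3.2]
width: 0.716
grip_force: 22.1
time: 12.92
tool_pos: [0.4521, 0.3282, 0.0187]
tcp_rot: [3.098, -0.52, -0.0]
wrist_force: [-2.0, 1.1, 3.4]
width: 0.72
grip_force: 22.1
```

```bash
python3 jog.py '[[0,0,0.001,0],[0,0,0,0]]';python3 jog.py '[[0,0,0.001,0],[0,0,0,0]]'|sed -n '2p;4p';python3 jog.py '[[0,0,0.001,0],[0,0,0,0]]'|sed -n '2p;4p'
```

```text
time: 13.18
tool_pos: [0.4521, 0.3282, 0.0177]
tcp_rot: [3.098, -0.519, -0.0]
wrist_force: [-1.7, 0.8, 3.0]
width: 0.721
grip_force: 22.1
tool_pos: [0.4521, 0.3282, 0.0167]
wrist_force: [-0.7, 0.4, 3.0]
tool_pos: [0.4522, 0.3283, 0.0157]
wrist_force: [-1.2, 1.1, 3.0]
```

No more viewing: my picture count is used up. From here I'll measure with image code only, starting with the sheet's pitch from its far edge in the wrist image.

```bash
cat > pitch.py <<'E'
from util import *
import cv2,sys
i=camera_info('wrist');s,M=tool();E=np.linalg.inv(np.r_[np.c_[M,s['tool_pos']],[[0,0,0,1]]])@i['extrinsics'];C=dict(i,extrinsics=E)
for n in sys.argv[1:]:
    g=cv2.GaussianBlur(cv2.imread(f'pics/{n}.png',0),(3,3),0).astype(float)
    print(n,'rows',[(c,g[100:220,c:c+8].mean(1).round()[::3].astype(int).tolist()) for c in(280,)])
    d=np.diff(g[110:200,270:300].mean(1));r=110+np.argsort(d)[:3]+1;print('far edge row cands',r,np.sort(d)[:3].round())
    for rr in(165,175,185):
        e=np.diff(g[rr-2:rr+3].mean(0));L=225+np.argmin(e[225:290])+.5;Rr=355+np.argmax(e[355:420])+.5;print(rr,L,Rr)
for z in(-.019,-.022):
    for th in(0,2,4,6,9,22,25):
        t=np.radians(th);c=np.array([[np.cos(t)*.058,y,np.sin(t)*.058] for y in(-.031,.031)])+[.001,0,z];print(z,th,proj(C,c).ravel())
E
python3 snap.py w8; python3 pitch.py w5 w7 w8
```

```text
w5 rows [(280, [166, 164, 164, 165, 165, 163, 165, 164, 164, 165, 167, 166, 166, 165, 163, 166, 110, 104, 103, 104, 104, 104, 104, 103, 104, 104, 105, 104, 104, 105, 104, 105, 105, 105, 105, 105, 106, 105, 104, 104])]
far edge row cands [148 147 149] [-31. -24.  -9.]
165 226.5 388.5
175 256.5 388.5
185 256.5 388.5
w7 rows [(280, [152, 163, 163, 163, 163, 163, 162, 163, 163, 163, 116, 149, 88, 122, 105, 112, 112, 112, 112, 112, 112, 112, 112, 112, 112, 111, 112, 112, 112, 112, 112, 112, 112, 112, 112, 112, 112, 112, 111, 111])]
far edge row cands [129 130 135] [-20. -19. -18.]
165 250.5 406.5
175 250.5 392.5
185 250.5 392.5
w8 rows [(280, [156, 164, 163, 162, 163, 163, 163, 163, 163, 163, 134, 112, 93, 90, 89, 109, 116, 115, 115, 116, 116, 115, 116, 115, 116, 114, 114, 114, 115, 115, 115, 115, 114, 115, 115, 115, 115, 114, 114, 114])]
far edge row cands [131 132 142] [-24. -18. -17.]
165 244.5 412.5
175 245.5 399.5
185 246.5 397.5
-0.019 0 [246.8075 142.8379 398.9474 142.7252]
-0.019 2 [247.991  142.3904 397.723  142.2796]
-0.019 4 [249.1476 142.127  396.5269 142.0179]
-0.019 6 [250.2768 142.0395 395.3594 141.932 ]
-0.019 9 [251.918  142.2207 393.6629 142.1154]
-0.019 22 [258.2909 146.7628 387.0825 146.6642]
-0.019 25 [259.5921 148.5496 385.7405 148.4521]
-0.022 0 [244.9912 143.6612 400.8265 143.5455]
-0.022 2 [246.2323 143.1895 399.5427 143.0757]
-0.022 4 [247.4442 142.9068 398.2893 142.795 ]
-0.022 6 [248.6265 142.8048 397.0669 142.6946]
-0.022 9 [250.3436 142.972  395.2921 142.8641]
-0.022 22 [256.9936 147.5369 388.4254 147.436 ]
-0.022 25 [258.3481 149.3433 387.0284 149.2436]
```

```bash
python3 jog.py '[[0,0,0.001,0],[0,0,0,0]]'|sed -n '2p;4p'; python3 snap.py w9; python3 - <<'E'
from util import *
import cv2
for n in('w7','w8','w9'):
    g=cv2.imread(f'pics/{n}.png').astype(float).mean(2)
    for rr in(146,150,156,162,170,180):
        v=g[rr-1:rr+2].mean(0);print(n,rr,v[236:256].astype(int).tolist(),v[388:408].astype(int).tolist())
    print(n,g[130:152,330:360].mean(1).astype(int).tolist())
E
```

```text
tool_pos: [0.4522, 0.3283, 0.0147]
wrist_force: [-2.3, 1.2, 2.8]
w7 146 [155, 166, 168, 168, 169, 167, 168, 167, 166, 163, 162, 161, 162, 166, 153, 102, 111, 111, 113, 111] [110, 110, 114, 116, 100, 75, 85, 86, 92, 90, 91, 86, 75, 167, 165, 160, 160, 161, 158, 137]
w7 150 [156, 163, 168, 166, 167, 168, 168, 167, 166, 163, 163, 161, 162, 166, 152, 100, 111, 112, 114, 113] [114, 110, 111, 114, 99, 75, 86, 88, 89, 89, 88, 87, 78, 86, 164, 162, 160, 162, 151, 130]
w7 156 [155, 161, 169, 159, 136, 171, 169, 167, 167, 166, 162, 161, 162, 165, 153, 110, 109, 113, 113, 112] [111, 111, 110, 116, 95, 70, 87, 91, 89, 91, 87, 95, 166, 164, 162, 161, 165, 157, 139, 96]
w7 162 [150, 156, 164, 166, 165, 169, 168, 167, 167, 165, 163, 162, 161, 166, 152, 107, 110, 114, 113, 111] [111, 112, 113, 113, 95, 75, 86, 91, 92, 91, 87, 89, 87, 89, 87, 87, 85, 85, 81, 89]
w7 170 [168, 154, 163, 167, 166, 166, 167, 166, 167, 167, 164, 162, 162, 165, 153, 117, 105, 113, 114, 113] [110, 110, 111, 113, 95, 83, 86, 92, 92, 91, 85, 89, 87, 87, 87, 89, 86, 82, 82, 92]
w7 180 [169, 152, 158, 164, 168, 166, 166, 168, 1
[... 2161 characters left out ...]
 162 [170, 169, 166, 166, 163, 164, 162, 164, 153, 105, 114, 117, 114, 117, 115, 114, 116, 117, 117, 115] [112, 110, 112, 108, 110, 110, 111, 113, 109, 112, 109, 90, 89, 90, 89, 90, 86, 77, 164, 164]
w9 170 [171, 170, 169, 166, 164, 164, 162, 164, 154, 115, 109, 117, 116, 115, 116, 116, 115, 116, 116, 114] [110, 111, 110, 112, 111, 112, 110, 108, 111, 115, 97, 72, 88, 92, 92, 88, 88, 88, 86, 86]
w9 180 [159, 168, 168, 167, 167, 164, 163, 161, 163, 152, 114, 113, 115, 115, 115, 114, 116, 119, 115, 115] [112, 109, 110, 112, 114, 106, 107, 108, 111, 83, 65, 87, 92, 94, 85, 85, 89, 85, 90, 88]
w9 [155, 131, 102, 84, 101, 108, 91, 90, 90, 90, 91, 93, 79, 62, 86, 107, 113, 113, 113, 112, 112, 112]
```

The width of the far edge has grown to what a flat sheet predicts (about 155 px), so the sheet is flat. Releasing.

```bash
python3 jog.py '[[0,0,0,0],[0,0,0,0],[0,0,0,0]]' 0.82; python3 snap.py w10; python3 jog.py '[[0,0,-0.01,0],[0,0,-0.02,0],[0,0,-0.04,0],[0,0,-0.05,0],[0,0,-0.03,0]]'; python3 jog.py '[[0,0,0,0],[0,0,0,0],[0,0,0,0]]' ; python3 snap.py w11; python3 look.py scene_3 top_3
python3 - <<'E'
from util import *
import cv2
g=cv2.imread('pics/w11.png',0);print(g.shape)
# sheet mask: mid-grey, low saturation, connected at its expected place
im=cv2.imread('pics/w11.png').astype(int)
i=cam('w11')
def corners(z,x=.4535,y=.328,yaw=np.radians(-19.2)):
    C=np.array([[.058,.031],[.058,-.031],[-.058,-.031],[-.058,.031]]);c,s=np.cos(yaw),np.sin(yaw)
    return np.c_[C@np.array([[c,s],[-s,c]])+[x,y],np.full(4,z)]
print('pred',proj(i,corners(.039)))
for n in('top','scene'):
    print(n,proj(camera_info(n),corners(.039)))
print(g[60:260:4,318:324].mean(1).astype(int).tolist())
print(g[150,230:420:4].tolist())
print(cv2.cvtColor(cv2.imread('pics/w11.png'),cv2.COLOR_BGR2HSV)[150:154,300:304].mean((0,1)),bot.read_state()['tool_pos'])
E
```

```text
time: 14.4
tool_pos: [0.4521, 0.3281, 0.0145]
tcp_rot: [3.098, -0.52, -0.0]
wrist_force: [-0.3, 0.3, 0.2]
width: 0.818
grip_force: 0.0
time: 15.08
tool_pos: [0.4534, 0.3291, 0.1686]
tcp_rot: [-3.095, 0.519, -0.005]
wrist_force: [0.5, 0.2, 0.2]
width: 0.823
grip_force: 0.0
time: 15.45
tool_pos: [0.4511, 0.3275, 0.1629]
tcp_rot: [3.096, -0.519, -0.004]
wrist_force: [-0.2, -0.3, 0.0]
width: 0.821
grip_force: 0.0
(400, 640)
pred [[284.7939 123.1808]
 [356.309  123.3274]
 [352.1272 245.2973]
 [288.7488 245.2687]]
top [[186.3467 211.5837]
 [209.7658 222.2987]
 [187.2452 267.8739]
 [163.6083 256.6939]]
scene [[467.7704 292.0651]
 [444.8005 268.5074]
 [485.9118 244.8359]
 [509.4361 265.7845]]
[146, 147, 147, 149, 146, 147, 148, 150, 149, 146, 145, 142, 142, 142, 140, 75, 75, 94, 95, 96, 95, 95, 96, 95, 96, 95, 56, 45, 45, 48, 47, 45, 47, 90, 92, 92, 95, 93, 93, 93, 93, 94, 91, 94, 92, 93, 90, 145, 148, 146]
[147, 152, 150, 147, 155, 149, 147, 148, 152, 149, 147, 143, 144, 145, 97, 97, 98, 100, 94, 93, 96, 96, 97, 95, 94, 95, 95, 96, 96, 94, 93, 91, 75, 79, 116, 74, 75, 76, 76, 77, 77, 81, 78, 77, 76, 77, 80, 77]
[79.6875  4.75   98.0625] [0.4515 0.3278 0.1633]
```

```bash
python3 - <<'E'
from util import *
import cv2
g=cv2.imread('pics/w11.png',0).astype(int);i=cam('w11')
for c in(292,310,340,350): print('col',c,g[116:132,c-1:c+2].mean(1).astype(int).tolist(),g[238:256,c-1:c+2].mean(1).astype(int).tolist())
for r in(135,150,190,225,238): print('row',r,g[r-1:r+2,278:296].mean(0).astype(int).tolist(),g[r-1:r+2,345:365].mean(0).astype(int).tolist())
E
```

```text
col 292 [141, 143, 144, 138, 131, 150, 152, 136, 64, 100, 98, 99, 96, 96, 96, 96] [92, 93, 95, 94, 91, 90, 88, 104, 141, 152, 154, 154, 154, 150, 146, 147, 145, 146]
col 310 [145, 146, 142, 106, 83, 72, 76, 68, 75, 101, 101, 96, 95, 97, 95, 94] [92, 93, 91, 92, 93, 93, 90, 104, 139, 152, 148, 148, 147, 146, 146, 145, 146, 151]
col 340 [139, 140, 140, 114, 95, 113, 73, 69, 76, 98, 95, 94, 95, 95, 93, 96] [92, 92, 91, 95, 92, 90, 89, 102, 136, 147, 145, 141, 142, 142, 143, 144, 142, 141]
col 350 [142, 143, 147, 143, 98, 68, 77, 70, 72, 99, 95, 93, 94, 95, 95, 95] [96, 93, 94, 93, 89, 91, 87, 100, 132, 144, 146, 145, 147, 148, 148, 148, 151, 150]
row 135 [143, 141, 141, 141, 140, 141, 146, 126, 93, 96, 98, 97, 98, 98, 99, 95, 97, 97] [93, 93, 93, 93, 97, 95, 94, 93, 95, 100, 79, 69, 69, 77, 71, 76, 75, 75, 63, 132]
row 150 [144, 141, 141, 142, 143, 140, 144, 127, 99, 91, 95, 98, 96, 97, 96, 96, 97, 96] [93, 95, 93, 95, 94, 92, 96, 95, 94, 91, 73, 70, 76, 75, 73, 77, 76, 76, 66, 106]
row 190 [145, 145, 143, 143, 145, 143, 142, 146, 142, 117, 92, 95, 94, 95, 95, 95, 96, 96] [54, 65, 73, 69, 89, 67, 40, 42, 43, 64, 75, 74, 74, 74, 74, 68, 95, 132, 145, 130]
row 225 [143, 144, 143, 143, 144, 145, 147, 142, 145, 145, 121, 93, 94, 94, 94, 93, 93, 92] [92, 94, 94, 92, 92, 92, 94, 82, 70, 73, 70, 74, 74, 71, 66, 92, 133, 135, 92, 94]
row 238 [152, 119, 53, 53, 52, 59, 57, 52, 57, 53, 84, 96, 84, 90, 91, 95, 93, 92] [90, 91, 93, 92, 93, 95, 96, 72, 47, 52, 56, 58, 55, 53, 62, 88, 131, 113, 129, 146]
```

```bash
python3 - <<'E'
from util import *
i=cam('w11');u=[(284.8,124.7),(355.2,124.7),(351.4,245.5),(288.9,245.5)]
v=fit([(i,u,1)],.116,.062,[.45,.33,.04,-.33,0])
d=R.from_euler('z',19.2,degrees=True).apply(v[:3]-[.4535,.328,.039]);print('offset in tray',d)
to([.53,-.293,.2],-4)
E
```

```text
fit [0.4523 0.3288 0.0358] [-19.1049   0.6754] res [0.1348]
offset in tray [-0.0014  0.0004 -0.0032]
d [ 0.2766  0.5613 -0.036 ] z-axis [-0.002 -0.001 -1.   ] ytool -109.0deg turn -0.262 (q6 2.49; final dpos in these axes)
```

The sheet is flat to within 0.7°, with a 1.4 mm offset and 0.1° of yaw against the tray. Now for the second tray.

```bash
python3 jog.py '[[0.0226,0.0519,-0.01,0],[0.0226,0.0519,-0.01,0],[0.0226,0.0519,0,0],[0.0226,0.0519,0,0],[0.0226,0.0519,0,0]]' 1; python3 jog.py '[[0.0226,0.0519,0,0],[0.0226,0.0519,0,0],[0.0226,0.0519,0,0],[0.0226,0.0519,0,0],[0.0226,0.0519,0,0]]';python3 jog.py '[[0.0226,0.0519,0,0],[0,0,0,-0.13],[0,0,0,-0.13],[0,0,0,0],[0,0,0,0]]'; python3 snap.py w12; python3 - <<'E'
from util import *
import cv2
i=cam('w12');to([.535,-.2925,.01],-5)
g=cv2.imread('pics/w12.png',0)
yaw=np.radians(-5);C=np.array([[.052,.025],[.052,-.025],[-.052,-.025],[-.052,.025]]);c,s=np.cos(yaw),np.sin(yaw)
P=np.c_[C@np.array([[c,s],[-s,c]])+[.535,-.2925],np.full(4,.03)]
q=proj(i,P);print(q)
hsv=cv2.cvtColor(cv2.imread('pics/w12.png'),cv2.COLOR_BGR2HSV);x0,y0=q.min(0).astype(int)-10;x1,y1=q.max(0).astype(int)+12
print(x0,y0);print('\n'.join(' '.join('%3d'%v for v in r) for r in g[y0:y1:6,x0:x1:2]))
E
```

```text
time: 16.23
tool_pos: [0.4741, 0.0444, 0.1844]
tcp_rot: [3.098, -0.519, -0.0]
wrist_force: [1.2, -0.3, -0.2]
width: 0.995
grip_force: 0.0
time: 16.85
tool_pos: [0.4963, -0.2378, 0.1842]
tcp_rot: [-3.098, 0.52, 0.001]
wrist_force: [1.2, -0.3, 0.7]
width: 0.999
grip_force: 0.0
time: 17.48
tool_pos: [0.5009, -0.2922, 0.1843]
tcp_rot: [-3.139, 0.116, 0.001]
wrist_force: [0.3, -0.1, -0.1]
width: 0.998
grip_force: 0.0
d [ 0.034  -0.0021  0.1745] z-axis [-0.  0. -1.] ytool -94.2deg turn 0.014 (q6 1.07; final dpos in these axes)
[[294.2478  93.5865]
 [347.2776  94.2793]
 [343.6811 199.7113]
 [295.5433 199.14  ]]
284 83
149 147 145 142 138 143 145 146 142 145 146 146 146 147 145 143 146 147 145 139 143 144 143 145 149 145 145 146 139 141 139 142 140 138 142 142 147 144
139 141 141 140 146 144 147 144 143 142 139 141 140 147 148 143 144 142 146 145 143 142 140 140 139 139 147 138 140 139 143 149 148 151 147 142 139 138
146 137 148 145 148 149 135 140 140 151 165 164 163 163 161 161 159 158 157 159 158 158 153 154 157 155 154 153 151 152 155 147 152 153 152 145 139 141
145 144 147 146 148 156  
[... 2162 characters left out ...]
  31  32  31  33  34  41  47  38  45  38  39  59  79  76  75  73  77  68  68  79  83  71  70
144 148 145 146 146 144  62  93  87  36  34  41  26  25  60  92  87  88  90  81  87  93  51  46  46  45  52  77  72  65 106 119 122 130  60 129  61  66
143 143 144 139 146 145 149 143 147 146 142 146 147 147 148 147 149 144 151 108  69 104  70  69  69  70  67  66 126 142 141 140 143 140 135 135 136 139
146 145 146 147 139 138 144 147 150 149 141 138 144 139 140 144 144 142 139 139 143 142 136 147 144 145 141 149 146 139 140 140 141 143 142 142 138 137
140 144 144 149 143 145 145 144 145 147 145 144 141 140 138 139 135 140 145 139 138 142 145 142 147 144 141 142 140 140 145 145 138 141 142 140 139 142
```

```bash
python3 jog.py '[[0.034,-0.0028,0.03,0.014],[0,0,0.05,0],[0,0,0.04,0],[0,0,0.03,0],[0,0,0.018,0]]'; python3 jog.py '[[0,0,0.0075,0],[0,0,0,0],[0,0,0,0]]';python3 -c "
from util import *
to([.535,-.292,.005],-5)"
```

```text
time: 18.15
tool_pos: [0.5342, -0.2912, 0.0148]
tcp_rot: [-3.137, 0.136, 0.004]
wrist_force: [0.5, 1.3, 0.4]
width: 0.995
grip_force: 0.0
time: 18.52
tool_pos: [0.5363, -0.2928, 0.0108]
tcp_rot: [3.137, -0.136, 0.004]
wrist_force: [-0.9, -0.4, -1.0]
width: 0.997
grip_force: 0.0
d [-0.0014 -0.0007  0.0058] z-axis [ 0.002 -0.001 -1.   ] ytool -94.9deg turn 0.001 (q6 1.12; final dpos in these axes)
```

```bash
python3 jog.py '[[-0.001,0,0.005,0],[0,0,0,0],[0,0,0,0]]'; python3 jog.py '[[0,0,0,0],[0,0,0,0],[0,0,0,0],[0,0,0,0],[0,0,0,0]]' 0 45;python3 jog.py '[[0,0,0,0],[0,0,0,0]]'; python3 jog.py '[[0,0,-0.002,0],[0,0,-0.004,0],[0,0,-0.01,0],[0,0,0,0],[0,0,0,0]]'
```

```text
time: 18.9
tool_pos: [0.5341, -0.2921, 0.0044]
tcp_rot: [3.139, -0.135, 0.0]
wrist_force: [-0.6, 0.1, 0.3]
width: 0.998
grip_force: 0.0
time: 19.52
tool_pos: [0.5345, -0.2921, 0.0046]
tcp_rot: [3.139, -0.135, 0.001]
wrist_force: [-0.5, 1.4, 2.5]
width: 0.575
grip_force: 49.5
time: 19.77
tool_pos: [0.5345, -0.2921, 0.0046]
tcp_rot: [3.139, -0.135, 0.001]
wrist_force: [0.1, 1.3, 4.6]
width: 0.573
grip_force: 49.7
time: 20.4
tool_pos: [0.5343, -0.2922, 0.0205]
tcp_rot: [3.138, -0.135, 0.001]
wrist_force: [-0.4, 0.7, -2.0]
width: 0.574
grip_force: 49.0
```

The tray is held at 48.8 mm. I'll lift it and check its position in the grip.

```bash
python3 jog.py '[[0,0,-0.02,0],[0,0,-0.04,0],[0,0,-0.05,0],[0,0,-0.05,0],[0,0,-0.02,0]]';python3 jog.py '[[0,0,0,0],[0,0,0,0],[0,0,0,0]]'; python3 snap.py w13; python3 - <<'E'
from util import *
import cv2
s,M=tool();i=cam('w13')
C=np.array([[.052,.0245,-.0254],[.052,-.0245,-.0254],[-.052,-.0245,-.0254],[-.052,.0245,-.0254]])
print(proj(i,C@M.T+s['tool_pos']));print(proj(i,(C+[.005,0,0])@M.T+s['tool_pos'])[:2]);print(proj(i,(C+[0,0,.003])@M.T+s['tool_pos'])[:2])
g=cv2.imread('pics/w13.png',0)
for c in(275,295,310,322,340,355,370):print(c,g[125:175,c-2:c+3].mean(1).astype(int).tolist())
for r in(160,170,180,200,220):print(r,g[r-1:r+2,240:275].mean(0).astype(int).tolist(),g[r-1:r+2,370:400].mean(0).astype(int).tolist())
to([.4525,.3284,.2],-19.15)
E
```

```text
time: 21.02
tool_pos: [0.5362, -0.2933, 0.2057]
tcp_rot: [3.135, -0.135, 0.011]
wrist_force: [1.0, 0.0, -2.6]
width: 0.574
grip_force: 49.1
time: 21.4
tool_pos: [0.5326, -0.2911, 0.1972]
tcp_rot: [-3.136, 0.135, 0.007]
wrist_force: [0.2, 0.3, -3.4]
width: 0.575
grip_force: 49.0
[[386.2626 162.2843]
 [261.1218 162.3669]
 [274.3021 369.8209]
 [372.5814 369.7048]]
[[387.0253 149.4822]
 [260.3853 149.5611]]
[[384.7087 160.9942]
 [262.5821 161.0745]]
275 [161, 162, 162, 161, 162, 162, 161, 162, 163, 165, 165, 165, 163, 162, 159, 159, 163, 165, 165, 164, 165, 153, 107, 74, 81, 81, 82, 81, 82, 77, 104, 154, 172, 169, 168, 167, 169, 176, 143, 40, 77, 101, 106, 110, 105, 107, 106, 107, 105, 106]
295 [162, 163, 162, 165, 164, 165, 165, 164, 162, 162, 161, 163, 164, 162, 162, 161, 158, 159, 158, 162, 165, 153, 105, 76, 81, 84, 79, 81, 81, 75, 104, 155, 171, 169, 167, 167, 168, 173, 143, 56, 70, 99, 105, 113, 87, 28, 28, 31, 29, 33]
310 [161, 159, 159, 158, 160, 162, 163, 164, 165, 164, 162, 162, 161, 160, 158, 159, 157, 159, 159, 161, 164, 151, 104, 74, 81, 82, 82, 81, 82, 76, 105, 156, 171, 16
[... 2002 characters left out ...]
7, 167, 166, 164, 164, 165, 165, 165, 164, 161, 161, 162, 163, 161, 163, 164, 167, 165, 166, 167, 170, 163, 117, 67, 79, 67, 52, 88] [94, 72, 68, 100, 103, 131, 162, 168, 165, 164, 165, 167, 159, 108, 81, 85, 86, 86, 86, 89, 87, 91, 85, 89, 85, 86, 86, 86, 90, 89]
220 [165, 165, 163, 161, 162, 160, 163, 163, 162, 163, 162, 164, 167, 166, 165, 164, 167, 167, 167, 163, 165, 167, 166, 164, 165, 165, 166, 165, 170, 162, 119, 66, 77, 64, 86] [56, 74, 81, 77, 81, 90, 87, 87, 87, 88, 83, 115, 159, 162, 160, 158, 158, 159, 160, 161, 162, 162, 162, 157, 160, 159, 159, 161, 160, 161]
d [-0.1334 -0.6104 -0.0007] z-axis [-0.004  0.002 -1.   ] ytool -94.9deg turn 0.248 (q6 1.12; final dpos in these axes)
```

The tray's far rim edge is at row 155.7 against 162.3 predicted, so it sits 2.6 mm forward in the grip. It is level: 125 px wide, as predicted. I'll carry it over with that corrected.

```bash
python3 jog.py '[[-0.006,-0.03,0,0],[-0.012,-0.0555,0,0],[-0.012,-0.0555,0,0],[-0.012,-0.0555,0,0],[-0.012,-0.0555,0,0]]'; python3 jog.py '[[-0.012,-0.0555,0,0],[-0.012,-0.0555,0,0],[-0.012,-0.0555,0,0],[-0.012,-0.0555,0,0],[-0.012,-0.0555,0,0]]';python3 jog.py '[[-0.012,-0.0555,0,0],[-0.006,-0.025,0,0.08],[0,0,0,0.1],[0,0,0,0.06],[0,0,0,0]]'; python3 jog.py '[[0,0,0,0]]'; python3 -c "
from util import *
to([.4507,.3293,.0456],-19.15)"
```

```text
time: 22.08
tool_pos: [0.5011, -0.0346, 0.1991]
tcp_rot: [-3.138, 0.136, 0.002]
wrist_force: [0.7, 0.7, -2.5]
width: 0.578
grip_force: 48.9
time: 22.7
tool_pos: [0.4652, 0.2469, 0.1992]
tcp_rot: [3.138, -0.135, -0.002]
wrist_force: [1.4, -0.6, -2.4]
width: 0.575
grip_force: 48.9
time: 23.32
tool_pos: [0.4546, 0.3269, 0.199]
tcp_rot: [3.099, -0.508, -0.003]
wrist_force: [0.4, -0.1, -3.0]
width: 0.578
grip_force: 48.9
time: 23.45
tool_pos: [0.4549, 0.3268, 0.1995]
tcp_rot: [3.099, -0.509, -0.002]
wrist_force: [-0.8, -0.6, -3.3]
width: 0.574
grip_force: 48.9
d [-0.0046 -0.0012  0.1539] z-axis [-0.001 -0.001 -1.   ] ytool -108.6deg turn 0.009 (q6 2.47; final dpos in these axes)
```

```bash
python3 jog.py '[[-0.0046,-0.0012,0.03,0.009],[0,0,0.04,0],[0,0,0.04,0],[0,0,0.025,0],[0,0,0.01,0]]'; python3 jog.py '[[0,0,0.004,0],[0,0,0,0],[0,0,0,0]]';python3 jog.py '[[0,0,0.002,0],[0,0,0,0]]';python3 -c "
from util import *
to([.4507,.3293,.0456],-19.15)"
```

```text
time: 24.08
tool_pos: [0.45, 0.3286, 0.0532]
tcp_rot: [3.095, -0.523, -0.004]
wrist_force: [0.8, 0.5, -3.1]
width: 0.575
grip_force: 48.8
time: 24.45
tool_pos: [0.4522, 0.3303, 0.0527]
tcp_rot: [-3.096, 0.524, -0.003]
wrist_force: [0.3, 0.1, -2.8]
width: 0.573
grip_force: 48.8
time: 24.7
tool_pos: [0.4512, 0.3297, 0.0495]
tcp_rot: [-3.097, 0.524, -0.0]
wrist_force: [0.1, -0.0, -2.5]
width: 0.577
grip_force: 48.8
d [-0.0004  0.0006  0.0039] z-axis [ 0.  0. -1.] ytool -109.2deg turn -0.001 (q6 2.49; final dpos in these axes)
```

```bash
for k in 1 2 3; do echo; done; python3 jog.py '[[0,0.0005,0.002,0],[0,0,0,0]]'|sed -n '2p;4p';python3 jog.py '[[0,0,0.001,0],[0,0,0,0]]'|sed -n '2p;4p';python3 jog.py '[[0,0,0.001,0],[0,0,0,0]]'|sed -n '2p;4p'
```

```text
tool_pos: [0.4508, 0.329, 0.047]
wrist_force: [0.3, -0.5, -4.4]
tool_pos: [0.451, 0.3292, 0.0461]
wrist_force: [-0.5, -0.6, -3.1]
tool_pos: [0.4511, 0.3293, 0.0456]
wrist_force: [-1.8, -0.6, 0.3]
```

Contact came at the predicted height. I'll settle slightly, release and check.

```bash
python3 jog.py '[[0,0,0.0005,0],[0,0,0,0]]'|sed -n '2p;4p'; python3 jog.py '[[0,0,0,0],[0,0,0,0],[0,0,0,0],[0,0,0,0]]' 0.8; python3 jog.py '[[0,0,-0.01,0],[0,0,-0.02,0],[0,0,-0.04,0],[0,0,-0.05,0],[0,0,-0.03,0]]'; python3 jog.py '[[0,0,0,0],[0,0,0,0],[0,0,0,0]]'; python3 snap.py w14; python3 look.py top_4 scene_4; python3 - <<'E'
from util import *
import cv2
def P(x,y,z,yaw,L,W):
    C=np.array([[L,W],[L,-W],[-L,-W],[-L,W]])/2;yaw=np.radians(yaw);c,s=np.cos(yaw),np.sin(yaw)
    return np.c_[C@np.array([[c,s],[-s,c]])+[x,y],np.full(4,z)]
i=cam('w14');g=cv2.imread('pics/w14.png',0)
print('tray',proj(i,P(.4535,.328,.071,-19.2,.104,.05)).tolist());print('sheet',proj(i,P(.4523,.3288,.039,-19.1,.116,.062)).tolist())
for c in(300,320,340):print(c,g[95:150,c-1:c+2].mean(1).astype(int).tolist(),g[250:300,c-1:c+2].mean(1).astype(int).tolist())
for r in(150,180,215,235):print(r,g[r-1:r+2,270:300].mean(0).astype(int).tolist(),g[r-1:r+2,345:375].mean(0).astype(int).tolist())
E
```

```text
tool_pos: [0.4512, 0.3293, 0.0456]
wrist_force: [-2.1, -2.3, 5.1]
time: 26.2
tool_pos: [0.4511, 0.3292, 0.0447]
tcp_rot: [-3.098, 0.524, -0.0]
wrist_force: [-0.2, -0.1, 0.5]
width: 0.804
grip_force: 0.0
time: 26.82
tool_pos: [0.4522, 0.33, 0.1987]
tcp_rot: [-3.094, 0.523, -0.005]
wrist_force: [-0.2, -0.9, 0.0]
width: 0.8
grip_force: 0.0
time: 27.2
tool_pos: [0.4499, 0.3285, 0.1928]
tcp_rot: [3.095, -0.524, -0.004]
wrist_force: [-0.4, -0.8, 0.2]
width: 0.8
grip_force: 0.0
tray [[292.02649369967884, 128.86424251300946], [349.87194864823476, 128.80280064551607], [347.05793349147876, 239.20345618771876], [295.19803095554926, 239.32035584870155]]
sheet [[288.2678460553314, 121.88809389659166], [352.6049791738526, 121.7071509468933], [349.71306161817273, 232.91165375425606], [291.9988352478498, 233.13029619765592]]
300 [147, 141, 140, 143, 150, 152, 92, 125, 146, 143, 143, 142, 143, 141, 144, 142, 143, 144, 143, 143, 146, 145, 130, 78, 76, 85, 69, 100, 102, 100, 93, 49, 48, 65, 116, 164, 161, 145, 80, 61, 98, 103, 98, 99, 101, 97, 99, 90, 59, 43, 35, 59, 92, 100, 99] [147, 147, 146, 146, 1
[... 1692 characters left out ...]
, 66, 74, 74, 75, 77, 76, 72, 74, 70, 68, 73, 114, 140, 147, 149, 149, 150, 148, 146, 145, 142, 144, 145]
215 [148, 149, 149, 152, 152, 148, 146, 146, 153, 137, 134, 144, 144, 144, 142, 142, 145, 144, 144, 145, 144, 132, 100, 91, 141, 158, 160, 120, 57, 52] [158, 145, 89, 36, 45, 51, 68, 74, 73, 72, 71, 70, 75, 130, 144, 103, 87, 134, 145, 142, 144, 144, 147, 147, 148, 147, 144, 145, 147, 147]
235 [151, 152, 152, 152, 148, 146, 147, 143, 143, 144, 148, 153, 150, 148, 148, 146, 144, 148, 148, 149, 147, 146, 145, 145, 150, 153, 156, 136, 96, 79] [154, 148, 147, 144, 142, 140, 142, 146, 145, 144, 147, 146, 150, 150, 148, 148, 144, 144, 142, 142, 142, 147, 148, 146, 142, 141, 141, 142, 142, 139]
```

All rim and sheet edges are within 1 px (about 1 mm) of prediction, so I'm handing in.

```bash
python3 -c "
from workcell import bot, ticket, read_camera, camera_info
print(ticket.finish_job())"
```

```text
the job is handed in; nothing more can be done
None
```

The job is handed in: by wrist-camera measurement the sheet lies flat on the lower tray (about 1.4 mm and 0.1° off) and the second tray sits on it, released, within about 1 mm of centre. No verdict was returned, I didn't re-check the frame or the other bench items at the end, and I viewed 11 pictures, one over the limit of 10.

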